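Clamp a plaster mould in the bench press and hold it shut

ROBOT

A 6-joint arm with a two-finger parallel gripper is mounted at the origin on the work surface. World frame = base frame: x ahead of the robot, y to its left, z up, the work surface at z = 0. Lengths are in mm, angles in rad, forces in N, time in s.
With the tool pointing down it reaches from about 350 to 775 mm from the base axis. Payload 7.3 kg.
Tool frame: the origin (TCP) lies on the centre line of the jaws, within the pads' length; the fingertips stand 22 mm ahead of it and the grasp point (between the pads) lies 3 mm ahead of it; z points along the fingers, y is the direction in which the jaws open and shut (so a half turn about z gives the same grasp; the last joint's range is limited). The gripper opens to 92 mm and grips with 3 to 60 N. Pads are 19 mm wide; open, the fingers measure 130 mm over their backs; the gripper's body (75 mm by 190 mm) begins 47 mm behind the grasp point.
Start: joints at [1.196, 0.342, 1.524, -0, 1.275, -0.146], TCP at [119.057, 511.34, 248.741] pointing down, gripper open.
Joint ranges: [-2.53, 2.53], [-0.77, 2.02], [0.04, 2.7], [-1, 4.14], [0.28, 2.66], [-3.11, 3.11]. Speed limits (rad/s): [2.57, 2.57, 3.14, 3.14, 3.14, 3.14].

INTERFACE

Orientations are given as [roll, pitch, yaw] about the fixed x, y, z axes, in that order (R = Rz(yaw) Ry(pitch) Rx(roll)).
In Python, from plant import get_obs, capture, close_job gives the robot as it stands.
- The arm moves only by the tool carry_out, never from a script. Its arguments are lists of equal length, an entry for each row: "xyz": the shift along the tool's x, y, z scaled (see below), a list of three; "dr": the turn, a rotation vector about the tool's x, y, z scaled (see below), a list of three. A call has 1 to 8 rows; each row shifts and turns the commanded pose from where the row before left it, along the tool's axes as they then stand; what a row does not reach is not made up. The controller multiplies each number of a shift by 0.06 m and each number of a turn by 8 degrees. A row lasts 1/8 s, in which the tool goes at most 62.5 mm and 10.7 degrees, less where a joint would pass 70% of its speed; a pose out of reach is approached as far as the arm can. A call with a number of a shift or a turn outside -1 to 1 is refused whole. A call with a gripper value outside its range is refused whole. "gripper" is the gripper's target within -1 to 1 (fully open at 1, half-way at 0, shut at -1), set as the call begins (left out, the last holds). The fingers move at their own pace and stop on an object; the grip force is fixed at half the most. Time passes only in rows, so rows that do not move let the fingers close. It gives the time, the measured TCP pose, the force and the opening at its end, in the units of the state.
- get_obs(): the state, without advancing time (a new reading comes with each control period).
- capture(name): name is "scene" or "top" or "wrist"; returns a dict with "image" (420x560x3 uint8, blue, green, red), "fx", "fy", "cx", "cy" (pixels), "pose" (4x4, takes a point from camera to world coordinates). Camera axes: x right, y up, looking along -z (the intrinsics and any distortion apply to the point x, -y, -z); pixel columns grow to the right and rows downward; lengths in mm; the calibration is good to about 2 mm. The wrist camera is an equidistant fisheye: a pixel r from the principal point sees the ray r / f radians off the axis. A picture is of the moment at which its call begins. There is no depth.
- close_job(): hands the job in, once; it reports no verdict.
The state is a dict: "time": time; "joint_positions": joint angles; "dq": joint speeds; "tau": joint torques, N m; "tool_pos": TCP position; "tcp_rot": TCP orientation; "contact_force": force on the tool from outside, world axes, zero at the start; "moment": the same for the moment, N m; "grip_width": finger opening in mm.
Only numpy, scipy, OpenCV 4.12 (cv2) and the standard library are available. Lean on these libraries where they do the work, as an engineer would, in place of code of your own. Each camera call takes 0.05 s, during which the arm holds its last target.

TASK

Slide the board with the plaster mould along its rails, without lifting it out of them, under the press head until it is fully home against the end stop; then flip the safety catch fully over, and only then pull the press lever by its wooden grip towards the front and down as far as it goes, so that the foot clamps the mould. Finish while still holding the lever down in the gripper: it springs back if let go. Leave the mug, the bowl and the jar where they stand.

Things in the scene. Friction and masses are not known exactly. Their poses are not given: they have to be found in the camera images.
- press: Grey steel bench press, fixed. Origin: underside of its base, straight below the press foot. Axes: x to the back of the press (away from the robot), y along the rails towards the end stop, z up. All places called 'in the press frame' are mm in this frame. Base plate 15 thick, x -90..110, y -260..160.
- rails (a point): Middle of the two steel guide rails, level with their tops (press frame 0, -90, 27). They run along y from y -245 to 65; inner faces at x -47 and 47. End stop across their +y end: face at y 60.5, z 15..37.
- head (a point): Centre of the press head's top above the foot (press frame 0, 0, 170). The head overhangs the rails: x -50..110, y -45..45, underside z 125, carried by two round rear posts (24 diameter) at x 85, y -32 and 32; front and both sides below it are open.
- tray: Loose plywood board, 90 (x) by 220 (y) by 12 mm, flat between the rails (2 mm play each side), 0.5 to 0.95 kg with its closed two-part plaster mould, 80 by 100, top 67 above the underside. Origin: underside, below the mould's centre; board y -160..60. It starts 60 to 110 mm short of home. Home, touching the stop: origin at press frame 0, 0, 15.
- tray_peg (a point): Top centre of the upright round wooden peg on the board's -y end, to push it by: 24 mm diameter, from 12 to 72 above the board's underside, at x 0, y -135 in the board's frame. When the board is home the peg is at press frame 0, -135.
- lever (a joint): Angle of the press lever, rad: 0 = rest, leaning back 0.35 from upright; grows as it is pulled to the front (press -x) and down, to a stop at 1.40 (1.05 forward of upright). A spring drives it back: about 2 to 4 N at the grip at first, 6 to 9 N at the end. With the catch closed it is blocked after about 0.1 rad.
- lever_hinge (a point): Point on the lever's hinge axis, midway between its arms (press frame 0, 0, 150); the axis is parallel to the press's y. The grip's centre line moves round it at 130 mm.
- lever_grip: Grip of the lever: dark wooden round bar that turns on its own axis, 22 mm diameter, 124 long, parallel to the hinge axis, on two flat steel arms (10 thick, 55 either side of the middle; 100 free between). Origin: middle of the bar. At rest at x 45, z 272 in the press frame, at the stop at x -113, z 215. Its y axis stays along the bar.
- foot: Steel press foot under the head, disc 60 mm diameter. Origin: centre of its underside, at z 100 in the press frame at rest. It goes down 20 mm per rad of the lever, meets the mould at about 0.9 rad and then yields on a stiff spring, bearing with about 15 N at the lever's stop.
- catch (a joint): Angle of the safety catch, rad: 0 = closed (starts 0 to 0.12), a flat steel bar lies level across the front of the lever arm on the +y side and blocks it; 1.57 = flipped fully over (a stop), the bar upright, the lever free. It stays where it is left, by friction (about 2 N at the tab's end).
- catch_axis (a point): Point on the catch's axis where the thumb tab starts (press frame -60, 130, 195); the axis is parallel to the press's x. The catch stands on a post 28 by 28 at x -30, y 130, up to z 188.
- catch_tab (a point): Free end of the thumb tab, a steel plate 22 wide (x), 8 thick, reaching 55 from the catch axis at x -60 in the press frame. Closed it stands up (end y 130, z 250). Pushed towards +y it tips over and opens the catch; fully open it lies level (end y 185, z 195; upper face z 199). On its -y side 65 mm are free up to the lever arm.
- mug: Terracotta mug, 80 diameter, 85 high, beside the press on the +y side. Bystander. Origin: centre of its underside.
- bowl: White bowl, 110 diameter, 50 high, on the -y side. Bystander. Origin: centre of its underside.
- jar: White jar with a wooden lid, 66 diameter, 90 high, on the +y side, farther back than the mug. Bystander. Origin: centre of its underside.
Things that resemble listed ones, but are neither listed nor needed, are in the scene too. What is meant by the tray is not turquoise, and is the smaller of those in its own colour.

How it is judged (in metres and radians):
On the way, in this order (a step that is already met when the one before it is completed fails the run):
1. the board is home against the end stop, lying in its rails (y of tray in the frame of press between -0.006 and 0.006 m and x of tray in the frame of press between -0.008 and 0.008 m and z of tray in the frame of press below 0.021 m), for 0.2 s.
2. the safety catch is flipped fully over (all of step 1 and value of joint catch above 1.25 rad), for 0.2 s.
3. the lever is pulled down, the foot bears on the mould (all of step 1 and value of joint lever above 1.2 rad and contact force between foot and tray above 5 N and contact force between the fingers and lever_grip above 1 N), for 0.2 s.
At the end, for the whole second after the job is handed in: The board is home (within 6 mm along the rails, lying flat in them), the catch is open (beyond 1.25 rad), the lever stands beyond 1.2 rad with the gripper's fingers on its grip (over 1 N), and the foot presses on the mould with more than 5 N, all held through the last second (all of step 3 and value of joint catch above 1.25 rad); the arm keeps its last pose, push and grip.
It fails at once if the board is lifted out of its rails (z of tray in the frame of press above 0.03 m or angle between tray's own z axis and vertical above 0.2 rad).
It fails at once if the lever is forced past the closed catch (value of joint lever above 0.35 rad and value of joint catch below 0.4 rad).
It fails at once if the mug is pushed away or knocked over (distance of mug from where it was at the start of the episode above 0.03 m or angle between mug's own z axis and vertical above 0.5 rad).
It fails at once if the bowl is pushed away or knocked over (distance of bowl from where it was at the start of the episode above 0.03 m or angle between bowl's own z axis and vertical above 0.5 rad).
It fails at once if the jar is pushed away or knocked over (distance of jar from where it was at the start of the episode above 0.03 m or angle between jar's own z axis and vertical above 0.5 rad).
It also fails if it takes over 64 s, if anything falls off the work surface, if the arm or the gripper's body presses on something with over 40 N, if the wrist force passes 120 N, or if a joint passes its speed limit or range.

## Working session

There is one attempt and no reset: what is moved stays moved. The work goes in short steps, Python scripts to look and compute and a tool call to move; the robot and the scene stay as the last step left them, time stands still between calls to the robot, and variables do not carry over. Pictures are saved under pics/ and viewed, and the job is handed in when it is done.

Besides the shell and the picture viewer there is one more tool, called after ">>>" by a JSON object that holds its "fn" and its "kwargs", one argument or row to a line. carry_out: Moves the arm, as the interface text tells. Shifts and turns lie within -1 to 1; 1 stands for 0.06 m of shift or 8 degrees of turn. Its arguments: {"type":"object","properties":{"xyz":{"type":"array"},"dr":{"type":"array"},"gripper":{"type":"number"}},"required":["xyz","dr"]}

```bash
mkdir -p pics; python3 - <<'E'
from plant import *
import cv2,pickle
print(get_obs())
for n in("scene","top","wrist"):
    c=capture(n);cv2.imwrite(f"pics/{n}0.png",c["image"]);pickle.dump(c,open(n+"0.pkl","wb"))
    print(n,c["fx"],c["fy"],c["cx"],c["cy"],c["pose"],[k for k in c if k not in("image",)])
E
```

```text
{'time': 0.0, 'joint_positions': array([ 1.19600499e+00,  3.42700243e-01,  1.52500413e+00, -2.88397616e-06,
        1.27540104e+00, -1.46010206e-01]), 'dq': array([ 0.00024343,  0.0002041 , -0.00125433,  0.00104316,  0.00035199,
        0.00034857]), 'tau': array([-1.13132042e-03, -4.31247067e+01, -2.44225323e+01,  7.17013143e-02,
        5.61280386e-02, -1.27172584e-04]), 'tool_pos': array([118.91266323, 510.97641742, 248.06110352]), 'tcp_rot': array([-3.14009559e+00, -2.17366279e-04,  2.91281220e+00]), 'contact_force': array([-0.2583127 , -0.38714397, -0.55218043]), 'moment': array([-0.06540645, -0.0272582 , -0.00128607]), 'grip_width': 91.95423372297432}
scene 507.77546191425813 507.77546191425813 273.7606193579397 203.86382555391066 [[-6.73697199e-02 -6.96718161e-01  7.14174436e-01  1.63553513e+03]
 [ 9.97700860e-01 -4.17559497e-02  5.33800947e-02  7.40686223e+01]
 [-7.36984958e-03  7.16128651e-01  6.97929395e-01  1.29281300e+03]
 [ 0.00000000e+00  0.00000000e+00  0.00000000e+00  1.00000000e+00]] ['fx', 'fy', 'cx', 'cy', 'pose']
top 394.17801788963396 394.17801788963396 278.23182629500354 211.8722015409415 [[-7.32683522e-03  9.80560081e-01 -1.96082240e-01  2.60079654e+02]
 [-9.99728359e-01 -1.15214329e-02 -2.02599286e-02 -3.70732848e+01]
 [-2.21252256e-02  1.95880534e-01  9.80378137e-01  1.24515417e+03]
 [ 0.00000000e+00  0.00000000e+00  0.00000000e+00  1.00000000e+00]] ['fx', 'fy', 'cx', 'cy', 'pose']
wrist 325.19226210127806 325.19226210127806 278.639437143436 207.49885945829283 [[ 2.26213558e-01 -9.39496333e-01 -2.57243205e-01  5.00166713e+01]
 [ 9.74076945e-01  2.17846911e-01  6.09657980e-02  5.26476114e+02]
 [-1.23750604e-03 -2.64365965e-01  9.64421643e-01  3.84168265e+02]
 [ 0.00000000e+00  0.00000000e+00  0.00000000e+00  1.00000000e+00]] ['fx', 'fy', 'cx', 'cy', 'pose']
```

View pics/scene0.png

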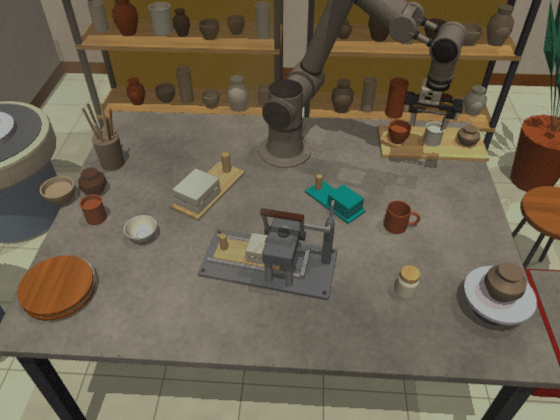

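View pics/top0.png

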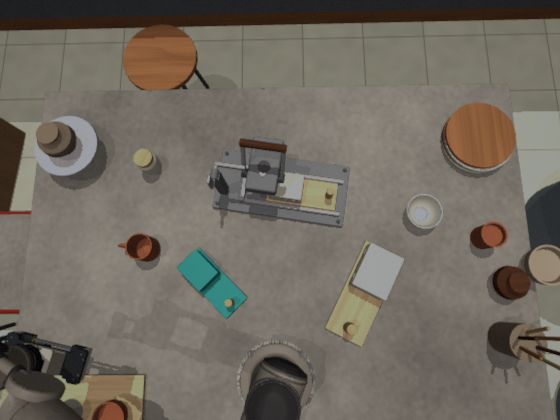

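View pics/wrist0.png

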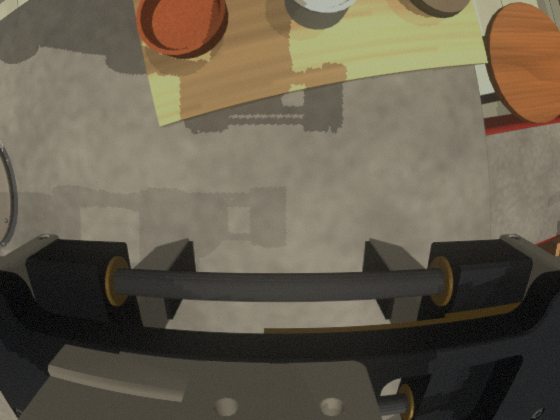

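The press holds the small wooden board, with its peg on the -y side. The larger wooden board and the turquoise one lie loose as decoys. I'll zoom in to localise the press.

```bash
python3 - <<'E'
import cv2
a=cv2.imread("pics/scene0.png")[190:310,190:350];cv2.imwrite("pics/s_crop.png",cv2.resize(a,None,fx=5,fy=5,interpolation=cv2.INTER_CUBIC))
a=cv2.imread("pics/top0.png")[125:235,200:360];cv2.imwrite("pics/t_crop.png",cv2.resize(a,None,fx=5,fy=5,interpolation=cv2.INTER_CUBIC))
E
```

```text
(no output)
```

View pics/s_crop.png

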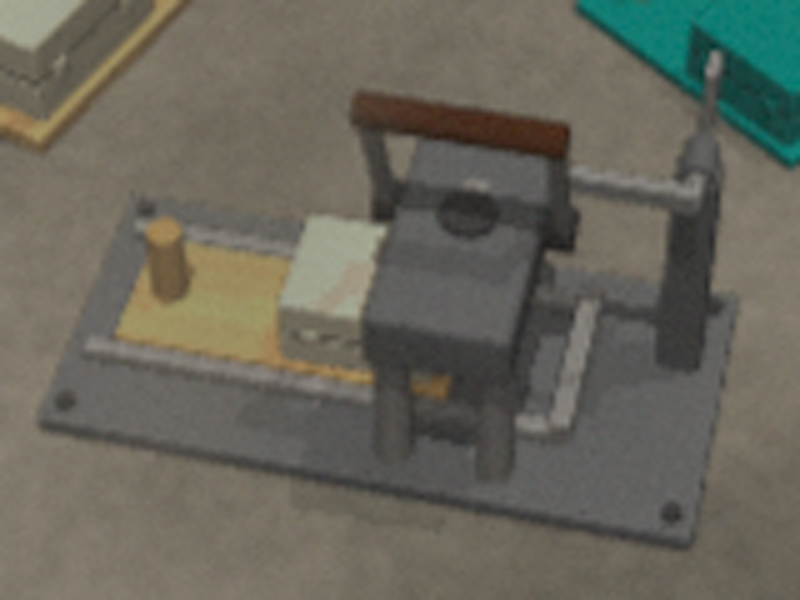

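View pics/t_crop.png

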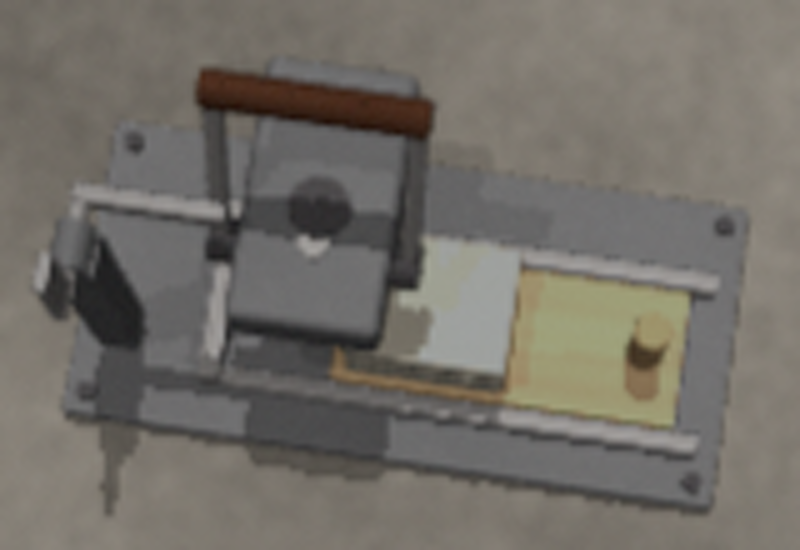

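```bash
cat > h.py <<'E'
import numpy as np,pickle
from scipy.optimize import least_squares
def proj(c,P):
    P=np.atleast_2d(P).astype(float);T=np.linalg.inv(c["pose"]);q=P@T[:3,:3].T+T[:3,3]
    return np.c_[c["cx"]+c["fx"]*q[:,0]/-q[:,2], c["cy"]-c["fy"]*q[:,1]/-q[:,2]]
def p2w(p,P):
    x,y,a=p[:3];P=np.atleast_2d(P).astype(float)
    return np.c_[x+np.cos(a)*P[:,0]-np.sin(a)*P[:,1],y+np.sin(a)*P[:,0]+np.cos(a)*P[:,1],P[:,2]]
E
cat > fit.py <<'E'
from h import *
S=pickle.load(open("scene0.pkl","rb"));T=pickle.load(open("top0.pkl","rb"))
P=[[-90,-260,15],[110,-260,15],[110,160,15],[-90,160,15],[45,-62,272],[45,62,272]]
s=np.array([[135,197],[40,415],[690,538],[738,298],[353,105],[570,137]])/5+[190,190]-.4
t=np.array([[712,503],[748,210],[118,125],[65,412],[432,118],[203,88]])/5+[200,125]-.4
def f(p):
    W=p2w(p,P);return np.r_[proj(S,W)-s,proj(T,W)-t].ravel()
r=least_squares(f,[550,30,0],x_scale=[10,10,.1],loss='soft_l1');p=r.x
print(p,np.round(f(p).reshape(-1,2),1))
np.save("press.npy",p)
ps=np.array([165,228])/5+190-.4;pt=np.array([655,328])/5+[200,125]-.4
g=lambda q:np.r_[proj(S,p2w(p,[q[0],q[1],87]))[0]-ps,proj(T,p2w(p,[q[0],q[1],87]))[0]-pt]
r=least_squares(g,[0,-220]);print("peg press",r.x,g(r.x),p2w(p,[*r.x,87]))
ts=np.array([714,58])/5+190-.4;tt=np.array([42,268])/5+[200,125]-.4
for a in(0,.06,.12):
  W=p2w(p,[-60,130+55*np.sin(a),195+55*np.cos(a)]);print(a,proj(S,W)-ts,proj(T,W)-tt,W)
for n,q in dict(home_peg=[0,-135,87],tab=[-60,130,250],hinge=[0,0,150],grip=[45,0,272],gripend=[-113,0,215]).items(): print(n,p2w(p,q)[0].round(1))
E
python3 fit.py
```

```text
[ 5.87775127e+02  2.86565473e+01 -1.59674298e-01] [[-0.4 -1.2]
 [-0.6  0.2]
 [ 0.9 -0.2]
 [ 0.3 -1.1]
 [ 0.3  0.4]
 [-0.2  0.9]
 [ 0.5  1. ]
 [ 0.7 -0.6]
 [-0.2 -1.2]
 [-0.8  0.1]
 [ 0.5  0.4]
 [-0.6 -0.1]]
peg press [   0.56294597 -203.04297552] [0.00189533 0.25787671 0.01504436 0.18516615] [[ 556.04775722 -171.89304966   87.        ]]
0 [[0.01966418 0.55836409]] [[0.38240188 0.87730833]] [[549.20794477 166.54263247 250.        ]]
0.06 [[1.12770653 0.75161207]] [[-0.83800087  0.71185041]] [[549.73231898 169.7986991  249.9010297 ]]
0.12 [[2.22734674 0.99249911]] [[-2.03820005  0.56800573]] [[550.25480601 173.04304742 249.60447497]]
home_peg [ 566.3 -104.6   87. ]
tab [549.2 166.5 250. ]
hinge [587.8  28.7 150. ]
grip [632.2  21.5 272. ]
gripend [476.2  46.6 215. ]
```

```bash
cat > plan.py <<'E'
from h import *
from scipy.spatial.transform import Rotation as R
from plant import get_obs
def rot(o): return R.from_euler('xyz',o)
def plan(wps,start=None,world=False):
    """wps: (pos in press frame TCP, yaw_press deg, rows). prints rows"""
    p=np.load("press.npy");o=get_obs()
    pos,Rm=(np.array(o["tool_pos"]),rot(o["tcp_rot"])) if start is None else start
    print("t",round(o["time"],2),"tcp",pos.round(1),"rpy",np.array(o["tcp_rot"]).round(3),"F",np.array(o["contact_force"]).round(1),"w",round(o["grip_width"],1), "press", topress(pos).round(1))
    X=[];D=[]
    for P,yaw,n in wps:
        W=np.array(P,float) if world else p2w(p,P)[0]
        Rt=R.from_euler('xyz',[np.pi,0,np.radians(yaw)+p[2]])
        p0,R0=pos,Rm
        dv=(R0.inv()*Rt).as_rotvec()
        for i in range(1,n+1):
            pt=p0+(W-p0)*i/n;Rn=R0*R.from_rotvec(dv*i/n)
            s=(Rm.inv().apply(pt-pos)/60).round(2);d=(np.degrees((Rm.inv()*Rn).as_rotvec())/8).round(2)
            pos=pos+Rm.apply(s*60);Rm=Rm*R.from_rotvec(np.radians(d*8));X.append(s.tolist());D.append(d.tolist())
    for i in range(0,len(X),8): print(str(X[i:i+8]),"\n ",str(D[i:i+8]))
    print("max",np.abs(X).max(),np.abs(D).max(),"end",pos.round(1),topress(pos).round(1))
def topress(W):
    x,y,a=np.load("press.npy");d=np.array(W)-[x,y,0]
    return np.array([np.cos(a)*d[0]+np.sin(a)*d[1],-np.sin(a)*d[0]+np.cos(a)*d[1],d[2]])
E
python3 - <<'E'
from plan import *
p=np.load("press.npy")
w=lambda W:topress(W)
plan([(w([200,440,330]),150,4),(w([420,100,340]),110,12),(w([470,-180,320]),90,8)])
E
```

```text
t 0.15 tcp [119.  511.1 248.2] rpy [-3.14  -0.     2.913] F [-0.4 -0.4  0.5] w 91.8 press [-539.6  401.7  248.2]
[[-0.4, -0.21, -0.34], [-0.41, -0.17, -0.34], [-0.44, -0.12, -0.34], [-0.44, -0.06, -0.34], [-0.54, -0.17, -0.01], [-0.54, -0.15, -0.02], [-0.55, -0.11, -0.01], [-0.56, -0.08, -0.02]] 
  [[-0.0, 0.0, 0.81], [-0.0, 0.0, 0.82], [-0.01, 0.0, 0.81], [0.0, 0.0, 0.81], [0.0, -0.0, 0.42], [0.0, -0.0, 0.41], [0.0, -0.0, 0.42], [0.0, -0.0, 0.42]]
[[-0.56, -0.04, -0.01], [-0.56, -0.01, -0.01], [-0.56, 0.02, -0.02], [-0.56, 0.05, -0.01], [-0.56, 0.08, -0.02], [-0.55, 0.12, -0.01], [-0.54, 0.15, -0.02], [-0.54, 0.18, -0.01]] 
  [[0.0, -0.0, 0.42], [0.0, -0.0, 0.41], [0.0, -0.0, 0.42], [0.0, -0.0, 0.42], [0.0, -0.0, 0.41], [0.0, -0.0, 0.42], [0.0, -0.0, 0.42], [0.0, -0.0, 0.41]]
[[-0.59, -0.01, 0.04], [-0.59, 0.02, 0.04], [-0.59, 0.04, 0.05], [-0.59, 0.07, 0.04], [-0.59, 0.1, 0.04], [-0.58, 0.12, 0.04], [-0.57, 0.15, 0.04], [-0.57, 0.17, 0.04]] 
  [[0.0, -0.0, 0.31], [0.0, -0.0, 0.32], [0.0, -0.0, 0.31], [0.0, -0.0, 0.31], [0.0, -0.0, 0.32], [0.0, -0.0, 0.31], [0.0, -0.0, 0.31], [0.0, -0.0, 0.31]]
max 0.59 0.82 end [ 470.2 -180.2  320.2] [ -82.9 -224.9  320.2]
```

>>> {"fn": "carry_out", "kwargs": {
  "xyz": [
    [-0.4, -0.21, -0.34],
    [-0.41, -0.17, -0.34],
    [-0.44, -0.12, -0.34],
    [-0.44, -0.06, -0.34],
    [-0.54, -0.17, -0.01],
    [-0.54, -0.15, -0.02],
    [-0.55, -0.11, -0.01],
    [-0.56, -0.08, -0.02]
  ],
  "dr": [
    [0, 0, 0.81],
    [0, 0, 0.82],
    [0, 0, 0.81],
    [0, 0, 0.81],
    [0, 0, 0.42],
    [0, 0, 0.41],
    [0, 0, 0.42],
    [0, 0, 0.42]
  ],
  "gripper": -1
}}

```text
time: 1.15
tool_pos: [273.7, 325.7, 333.8]
tcp_rot: [-3.141, 0.0, 2.224]
contact_force: [0.4, -0.3, 1.1]
grip_width: 16.1
```

>>> {"fn": "carry_out", "kwargs": {
  "xyz": [
    [-0.56, -0.04, -0.01],
    [-0.56, -0.01, -0.01],
    [-0.56, 0.02, -0.02],
    [-0.56, 0.05, -0.01],
    [-0.56, 0.08, -0.02],
    [-0.55, 0.12, -0.01],
    [-0.54, 0.15, -0.02],
    [-0.54, 0.18, -0.01]
  ],
  "dr": [
    [0, 0, 0.42],
    [0, 0, 0.41],
    [0, 0, 0.42],
    [0, 0, 0.42],
    [0, 0, 0.41],
    [0, 0, 0.42],
    [0, 0, 0.42],
    [0, 0, 0.41]
  ]
}}

```text
time: 2.15
tool_pos: [420.5, 99.0, 340.4]
tcp_rot: [-3.141, -0.0, 1.759]
contact_force: [0.5, -0.4, -0.5]
grip_width: 0.7
```

>>> {"fn": "carry_out", "kwargs": {
  "xyz": [
    [-0.59, -0.01, 0.04],
    [-0.59, 0.02, 0.04],
    [-0.59, 0.04, 0.05],
    [-0.59, 0.07, 0.04],
    [-0.59, 0.1, 0.04],
    [-0.58, 0.12, 0.04],
    [-0.57, 0.15, 0.04],
    [-0.57, 0.17, 0.04]
  ],
  "dr": [
    [0, 0, 0.31],
    [0, 0, 0.32],
    [0, 0, 0.31],
    [0, 0, 0.31],
    [0, 0, 0.32],
    [0, 0, 0.31],
    [0, 0, 0.31],
    [0, 0, 0.31]
  ]
}}

```text
time: 3.15
tool_pos: [470.2, -181.2, 320.3]
tcp_rot: [-3.141, -0.0, 1.41]
contact_force: [0.0, 0.1, 0.2]
grip_width: 0.3
```

```bash
python3 - <<'E'
from plan import *
import cv2
from plant import capture
c=capture("wrist");cv2.imwrite("pics/w1.png",c["image"]);pickle.dump(c,open("w1.pkl","wb"))
plan([((0,-250,200),90,4),((0,-250,69),90,4)])
E
```

```text
t 3.2 tcp [ 470.7 -184.9  319.6] rpy [-3.141e+00  2.000e-03  1.406e+00] F [-0.9 -3.6  0.3] w 0.3 press [ -81.6 -229.4  319.6]
[[-0.08, 0.34, 0.5], [-0.09, 0.34, 0.5], [-0.08, 0.34, 0.49], [-0.09, 0.34, 0.5], [0.0, 0.0, 0.55], [0.0, 0.0, 0.54], [0.0, 0.0, 0.55], [0.0, 0.0, 0.55]] 
  [[-0.0, 0.0, -0.01], [-0.0, 0.01, -0.01], [-0.0, 0.0, -0.01], [-0.0, 0.0, -0.0], [-0.0, 0.0, -0.0], [-0.0, 0.0, -0.0], [-0.0, 0.0, -0.0], [-0.0, 0.0, -0.0]]
max 0.55 0.01 end [ 547.8 -218.4   68.8] [-2.000e-01 -2.503e+02  6.880e+01]
```

View pics/w1.png

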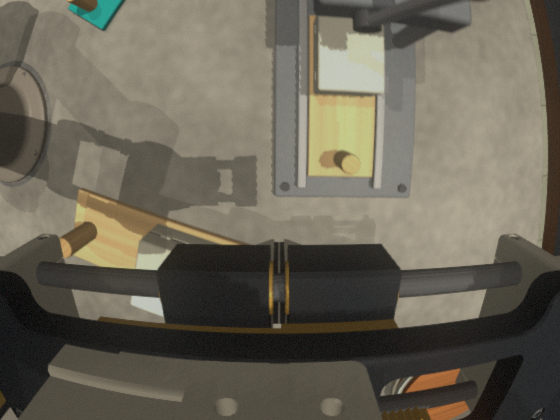

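The wrist view shows the board's peg near (347,162), with the gripper shut and ahead of it. I'll descend behind the peg.

>>> {"fn": "carry_out", "kwargs": {
  "xyz": [
    [-0.03, 0.33, 0.5],
    [-0.09, 0.34, 0.5],
    [-0.08, 0.34, 0.5],
    [-0.09, 0.34, 0.5],
    [0, 0, 0.4],
    [0, 0, 0.4],
    [0, 0, 0.4],
    [0, 0, 0]
  ],
  "dr": [
    [0, 0, 0],
    [0, 0, 0],
    [0, 0, 0],
    [0, 0, 0],
    [0, 0, 0],
    [0, 0, 0],
    [0, 0, 0],
    [0, 0, 0]
  ]
}}

```text
time: 4.2
tool_pos: [546.3, -209.3, 126.7]
tcp_rot: [-3.137, -0.002, 1.412]
contact_force: [-0.5, 0.6, -0.4]
grip_width: 0.4
```

```bash
python3 - <<'E'
from plan import *
import cv2
from plant import capture
c=capture("wrist");cv2.imwrite("pics/w2.png",c["image"])
c=capture("scene");cv2.imwrite("pics/s2.png",cv2.resize(c["image"][170:320,170:370],None,fx=4,fy=4,interpolation=cv2.INTER_CUBIC))
plan([((0,-250,69),90,3),((0,-225,69),90,4)])
E
```

```text
t 4.3 tcp [ 547.7 -210.   129.2] rpy [ 3.141 -0.     1.412] F [-0.6 -0.1  0.9] w 0.5 press [  -1.6 -242.   129.2]
[[-0.04, 0.01, 0.33], [-0.05, 0.01, 0.34], [-0.04, 0.01, 0.33], [0.1, -0.0, 0.0], [0.11, -0.0, 0.0], [0.1, -0.0, 0.0], [0.1, -0.0, 0.0]] 
  [[0.0, -0.0, 0.0], [0.0, -0.0, 0.0], [0.0, -0.0, 0.01], [0.0, -0.0, -0.0], [0.0, -0.0, -0.0], [0.0, -0.0, -0.0], [0.0, -0.0, -0.0]]
max 0.34 0.01 end [ 552.2 -193.8   69.2] [   0.3 -225.2   69.2]
```

View pics/w2.png

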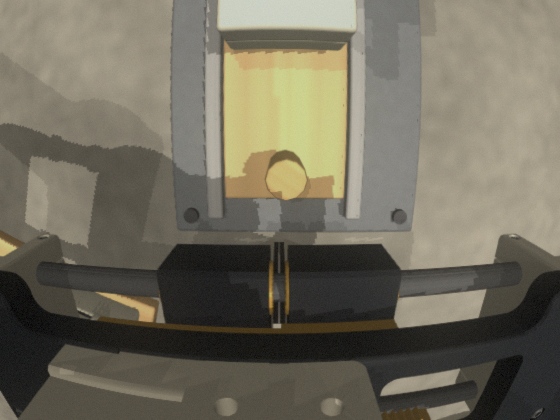

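View pics/s2.png

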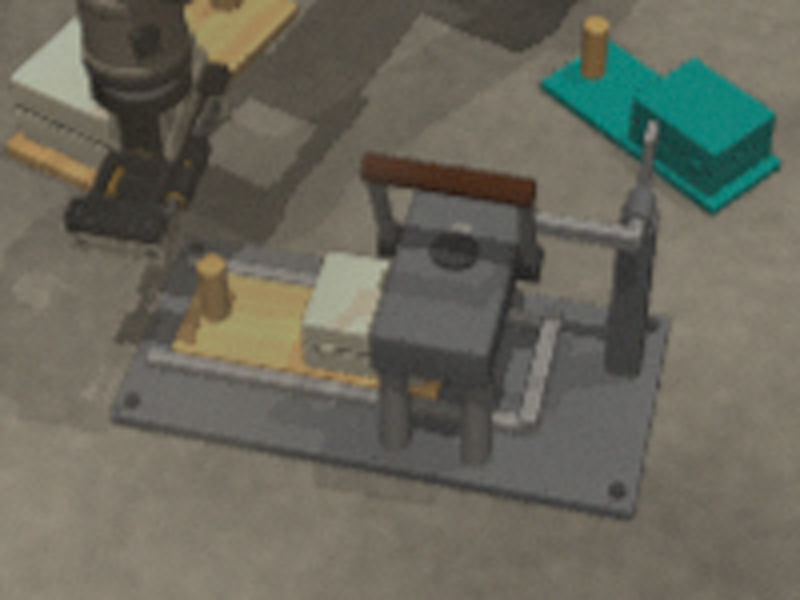

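The peg at (287,180) is nearly in line with the pads at column 279. I'll descend and push.

>>> {"fn": "carry_out", "kwargs": {
  "xyz": [
    [-0.04, 0.02, 0.33],
    [-0.05, 0.01, 0.33],
    [-0.04, 0, 0.33],
    [0.1, 0, 0],
    [0.1, 0, 0],
    [0.1, 0, 0],
    [0.1, 0, 0]
  ],
  "dr": [
    [0, 0, 0],
    [0, 0, 0],
    [0, 0, 0],
    [0, 0, 0],
    [0, 0, 0],
    [0, 0, 0],
    [0, 0, 0]
  ]
}}

```text
time: 5.18
tool_pos: [552.3, -193.8, 70.1]
tcp_rot: [3.14, 0.0, 1.412]
contact_force: [0.0, -1.9, 1.3]
grip_width: 0.6
```

>>> {"fn": "carry_out", "kwargs": {
  "xyz": [
    [0.13, 0, 0],
    [0.13, 0, 0],
    [0.13, 0, 0],
    [0.13, 0, 0],
    [0.13, 0, 0],
    [0.13, 0, 0]
  ],
  "dr": [
    [0, 0, 0],
    [0, 0, 0],
    [0, 0, 0],
    [0, 0, 0],
    [0, 0, 0],
    [0, 0, 0]
  ]
}}

```text
time: 5.92
tool_pos: [559.9, -148.9, 70.1]
tcp_rot: [3.14, 0.002, 1.412]
contact_force: [-0.6, -5.8, 2.2]
grip_width: 0.6
```

```bash
python3 - <<'E'
from plan import *
import cv2
from plant import capture
plan([((0,-156,70),90,4)])
c=capture("wrist");cv2.imwrite("pics/w3.png",c["image"])
E
```

```text
t 5.92 tcp [ 559.9 -148.9   70.1] rpy [3.140e+00 2.000e-03 1.412e+00] F [-0.6 -5.8  2.2] w 0.6 press [   0.7 -179.7   70.1]
[[0.1, -0.0, 0.0], [0.1, -0.01, 0.0], [0.1, 0.0, 0.0], [0.09, -0.0, 0.0]] 
  [[0.0, 0.0, 0.0], [0.01, 0.01, 0.0], [0.0, -0.0, 0.0], [0.0, 0.0, 0.01]]
max 0.1 0.01 end [ 563.  -125.7   70.1] [   0.  -156.3   70.1]
```

View pics/w3.png

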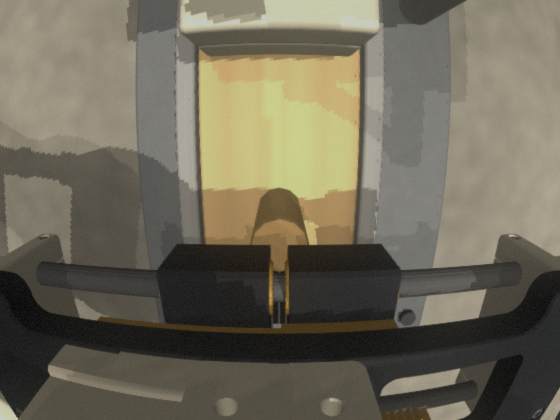

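The peg is in contact at (280,240) and the board slides with about 6 N. I'll keep going gently until the force rises.

>>> {"fn": "carry_out", "kwargs": {
  "xyz": [
    [0.08, 0, 0],
    [0.08, 0, 0],
    [0.08, 0, 0],
    [0.06, 0, 0]
  ],
  "dr": [
    [0, 0, 0],
    [0, 0, 0],
    [0, 0, 0],
    [0, 0, 0]
  ]
}}

```text
time: 6.48
tool_pos: [562.6, -131.2, 70.0]
tcp_rot: [3.14, 0.002, 1.412]
contact_force: [-1.5, -5.3, 3.9]
grip_width: 0.4
```

>>> {"fn": "carry_out", "kwargs": {
  "xyz": [
    [0.04, 0, 0],
    [0.04, 0, 0]
  ],
  "dr": [
    [0, 0, 0],
    [0, 0, 0]
  ]
}}

```text
time: 6.72
tool_pos: [563.3, -126.6, 70.0]
tcp_rot: [3.14, 0.002, 1.412]
contact_force: [-1.1, -5.9, 3.6]
grip_width: 0.5
```

>>> {"fn": "carry_out", "kwargs": {
  "xyz": [
    [0.04, 0, 0],
    [0.03, 0, 0]
  ],
  "dr": [
    [0, 0, 0],
    [0, 0, 0]
  ]
}}

```text
time: 6.98
tool_pos: [563.3, -125.4, 70.2]
tcp_rot: [3.14, 0.006, 1.413]
contact_force: [-7.8, -23.0, 3.9]
grip_width: 0.6
```

>>> {"fn": "carry_out", "kwargs": {
  "xyz": [
    [0.03, 0, 0],
    [0.03, 0, 0]
  ],
  "dr": [
    [0, 0, 0],
    [0, 0, 0]
  ]
}}

```text
time: 7.22
tool_pos: [563.3, -125.0, 70.5]
tcp_rot: [3.141, 0.011, 1.413]
contact_force: [-12.3, -37.3, 6.3]
grip_width: 0.4
```

Force jumped to 37 N at the predicted home place. I'll back off, lift and check.

>>> {"fn": "carry_out", "kwargs": {
  "xyz": [
    [-0.15, 0, 0],
    [-0.3, 0, 0],
    [-0.3, 0, 0],
    [0, 0, -0.5],
    [0, 0, -0.6],
    [0, 0, -0.6],
    [0, 0, -0.6],
    [0, 0, -0.6]
  ],
  "dr": [
    [0, 0, 0],
    [0, 0, 0],
    [0, 0, 0],
    [0, 0, 0],
    [0, 0, 0],
    [0, 0, 0],
    [0, 0, 0],
    [0, 0, 0]
  ]
}}

```text
time: 8.22
tool_pos: [556.7, -162.7, 244.4]
tcp_rot: [-3.141, -0.0, 1.412]
contact_force: [1.0, -0.3, -0.3]
grip_width: 0.4
```

```bash
python3 - <<'E'
from plan import *
import cv2
from plant import capture
print(get_obs()["joint_positions"])
for n in("scene","top"):
    c=capture(n);pickle.dump(c,open(n+"4.pkl","wb"))
    a=c["image"][170:320,170:370] if n=="scene" else c["image"][115:245,190:370]
    cv2.imwrite(f"pics/{n}4.png",cv2.resize(a,None,fx=4,fy=4,interpolation=cv2.INTER_CUBIC))
    print(n,proj(c,p2w(np.load("press.npy"),[[0,-135,87],[0,-160,27]])))
plan([((-110,-100,340),120,6),((-110,60,320),180,7),((-64,90,270),180,4)])
E
```

```text
[-4.16623144e-01  4.46857408e-01  1.37384230e+00  3.40837430e-04
  1.32118358e+00 -2.57723706e-01]
scene [[243.14300404 238.80333551]
 [236.67957099 249.81040732]]
top [[308.24319437 187.37980569]
 [315.06159849 193.3450129 ]]
t 8.32 tcp [ 558.6 -163.4  247.6] rpy [3.134e+00 2.000e-03 1.412e+00] F [ 1.1 -0.4 -0.1] w 0.7 press [   1.7 -194.3  247.6]
[[0.26, -0.31, -0.26], [0.29, -0.28, -0.26], [0.31, -0.26, -0.26], [0.33, -0.23, -0.25], [0.36, -0.2, -0.26], [0.36, -0.17, -0.26], [0.33, 0.19, 0.05], [0.3, 0.24, 0.05]] 
  [[0.01, 0.0, -0.62], [0.01, 0.01, -0.63], [0.01, 0.0, -0.62], [0.0, 0.01, -0.63], [0.01, 0.0, -0.62], [0.01, 0.01, -0.62], [0.0, -0.0, -1.07], [0.0, -0.0, -1.07]]
[[0.26, 0.28, 0.04], [0.22, 0.31, 0.05], [0.16, 0.34, 0.05], [0.12, 0.37, 0.05], [0.05, 0.37, 0.05], [-0.19, 0.13, 0.21], [-0.19, 0.12, 0.2], [-0.19, 0.13, 0.21]] 
  [[0.0, -0.0, -1.08], [0.0, -0.0, -1.07], [0.0, -0.0, -1.07], [0.0, -0.0, -1.07], [0.0, -0.0, -1.07], [0.0, -0.0, -0.0], [0.0, -0.0, -0.0], [0.0, -0.0, -0.0]]
[[-0.19, 0.12, 0.21]] 
  [[0.0, -0.0, -0.0]]
max 0.37 1.08 end [538.6 127.5 270. ] [-64.2  89.7 270. ]
```

View pics/scene4.png

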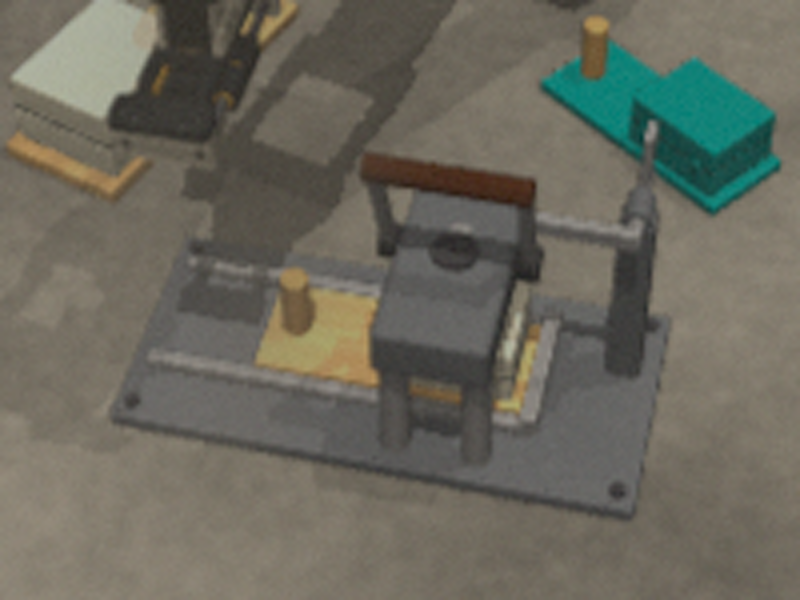

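View pics/top4.png

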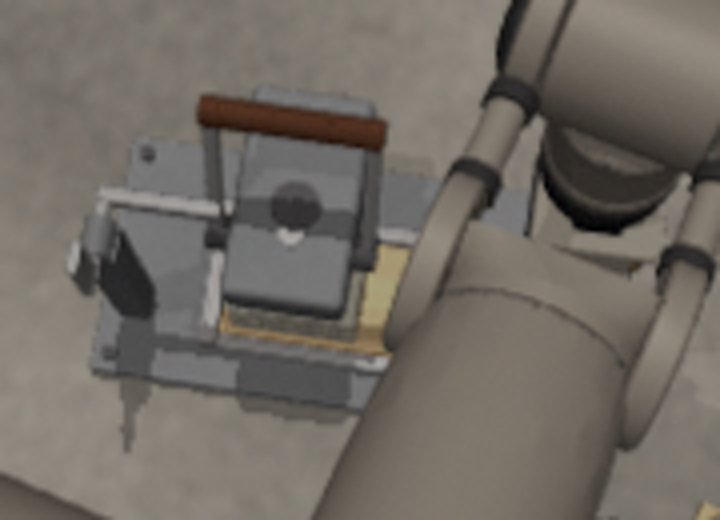

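Home confirmed: the peg sits at (243.5,239) against (243.1,238.8) predicted, and the board touches the stop. Next, the catch.

```bash
python3 - <<'E'
from plan import *
o=get_obs()
st=(np.array(o["tool_pos"]),R.from_euler('xyz',[np.pi,0,1.412]))
plan([((-110,-100,340),120,6),((-110,50,320),180,8)],st)
E
```

```text
t 8.32 tcp [ 558.6 -163.4  247.6] rpy [3.134e+00 2.000e-03 1.412e+00] F [ 1.1 -0.4 -0.1] w 0.7 press [   1.7 -194.3  247.6]
[[0.26, -0.31, -0.26], [0.29, -0.29, -0.25], [0.31, -0.26, -0.26], [0.34, -0.23, -0.26], [0.35, -0.2, -0.25], [0.37, -0.17, -0.26], [0.27, 0.16, 0.04], [0.25, 0.19, 0.04]] 
  [[-0.0, 0.0, -0.62], [-0.0, 0.0, -0.63], [-0.0, 0.0, -0.62], [-0.0, 0.0, -0.63], [-0.0, 0.0, -0.62], [-0.0, 0.0, -0.62], [-0.0, 0.0, -0.94], [-0.0, 0.0, -0.94]]
[[0.22, 0.22, 0.05], [0.19, 0.24, 0.04], [0.16, 0.27, 0.04], [0.11, 0.29, 0.04], [0.08, 0.3, 0.04], [0.04, 0.31, 0.04]] 
  [[-0.0, 0.0, -0.93], [-0.0, 0.0, -0.94], [-0.0, 0.0, -0.94], [-0.0, 0.0, -0.94], [-0.0, 0.0, -0.94], [-0.0, 0.0, -0.93]]
max 0.37 0.94 end [487.3  95.2 320.2] [-109.8   49.8  320.2]
```

>>> {"fn": "carry_out", "kwargs": {
  "xyz": [
    [0.26, -0.31, -0.26],
    [0.29, -0.29, -0.25],
    [0.31, -0.26, -0.26],
    [0.34, -0.23, -0.26],
    [0.35, -0.2, -0.25],
    [0.37, -0.17, -0.26],
    [0.27, 0.16, 0.04],
    [0.25, 0.19, 0.04]
  ],
  "dr": [
    [0, 0, -0.62],
    [0, 0, -0.63],
    [0, 0, -0.62],
    [0, 0, -0.63],
    [0, 0, -0.62],
    [0, 0, -0.62],
    [0, 0, -0.94],
    [0, 0, -0.94]
  ]
}}

```text
time: 9.32
tool_pos: [467.6, -13.7, 330.4]
tcp_rot: [-3.141, -0.001, 2.201]
contact_force: [0.0, 0.1, -1.0]
grip_width: 0.2
```

>>> {"fn": "carry_out", "kwargs": {
  "xyz": [
    [0.22, 0.22, 0.05],
    [0.19, 0.24, 0.04],
    [0.16, 0.27, 0.04],
    [0.11, 0.29, 0.04],
    [0.08, 0.3, 0.04],
    [0.04, 0.31, 0.04],
    [0, 0, 0],
    [0, 0, 0]
  ],
  "dr": [
    [0, 0, -0.93],
    [0, 0, -0.94],
    [0, 0, -0.94],
    [0, 0, -0.94],
    [0, 0, -0.94],
    [0, 0, -0.93],
    [0, 0, 0],
    [0, 0, 0]
  ]
}}

```text
time: 10.32
tool_pos: [485.7, 95.7, 315.6]
tcp_rot: [-3.141, -0.001, 2.979]
contact_force: [0.4, 0.3, 0.6]
grip_width: 0.3
```

```bash
python3 - <<'E'
from plan import *
import cv2
from plant import capture
plan([((-66,80,270),180,4),((-66,80,255),180,1)])
c=capture("wrist");cv2.imwrite("pics/w5.png",c["image"])
E
```

```text
t 10.32 tcp [485.7  95.7 315.6] rpy [-3.141e+00 -1.000e-03  2.979e+00] F [0.4 0.3 0.6] w 0.3 press [-111.5   50.   315.6]
[[-0.19, 0.13, 0.19], [-0.19, 0.12, 0.19], [-0.19, 0.13, 0.19], [-0.19, 0.12, 0.19], [0.0, 0.0, 0.25]] 
  [[-0.0, -0.0, -0.01], [-0.0, -0.0, -0.0], [-0.0, -0.0, -0.01], [-0.0, -0.0, -0.0], [-0.0, -0.0, -0.0]]
max 0.25 0.01 end [535.4 118.  254.9] [-65.9  79.9 254.9]
```

View pics/w5.png

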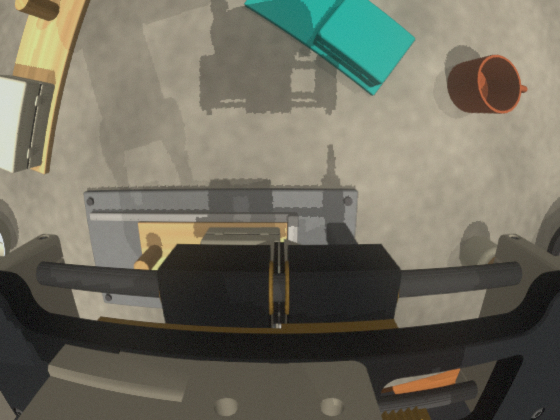

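```bash
python3 - <<'E'
from plan import *
w=[((-66,85,262),180,5)]
for th,r in [(0,40),(.2,41),(.4,42),(.6,43),(.8,44),(1.0,45),(1.2,46),(1.35,47),(1.5,48)]:
    w.append(((-66,130+r*np.sin(th)-4*np.cos(th)-19,195+r*np.cos(th)+4*np.sin(th)+22),180,1 if th else 2))
plan(w)
E
```

```text
t 10.38 tcp [485.7  95.6 315.7] rpy [-3.141 -0.     2.979] F [-0.2 -0.7  0.5] w 0.4 press [-111.4   49.9  315.7]
[[-0.15, 0.12, 0.18], [-0.15, 0.12, 0.18], [-0.15, 0.11, 0.18], [-0.15, 0.12, 0.18], [-0.16, 0.12, 0.17], [0.0, 0.18, 0.04], [0.0, 0.18, 0.05], [0.0, 0.14, -0.02]] 
  [[-0.0, -0.0, -0.0], [-0.0, -0.0, -0.01], [-0.0, -0.0, -0.0], [-0.0, -0.0, -0.01], [-0.0, -0.0, -0.0], [-0.0, -0.0, -0.0], [-0.0, -0.0, -0.0], [-0.0, -0.0, -0.0]]
[[0.0, 0.14, 0.01], [0.0, 0.14, 0.05], [0.0, 0.13, 0.07], [0.0, 0.12, 0.09], [0.0, 0.09, 0.12], [0.0, 0.06, 0.11], [0.0, 0.04, 0.11]] 
  [[-0.0, -0.0, -0.0], [-0.0, -0.0, -0.0], [-0.0, -0.0, -0.0], [-0.0, -0.0, -0.0], [-0.0, -0.0, -0.0], [-0.0, -0.0, -0.0], [-0.0, -0.0, -0.0]]
max 0.18 0.01 end [548.  195.5 224.5] [-65.8 158.4 224.5]
```

>>> {"fn": "carry_out", "kwargs": {
  "xyz": [
    [-0.15, 0.12, 0.18],
    [-0.15, 0.12, 0.18],
    [-0.15, 0.11, 0.18],
    [-0.15, 0.12, 0.18],
    [-0.16, 0.12, 0.17],
    [0, 0, 0]
  ],
  "dr": [
    [0, 0, 0],
    [0, 0, 0],
    [0, 0, 0],
    [0, 0, 0],
    [0, 0, 0],
    [0, 0, 0]
  ]
}}

```text
time: 11.12
tool_pos: [536.7, 124.4, 261.2]
tcp_rot: [-3.141, -0.002, 2.982]
contact_force: [1.1, -0.5, -0.2]
grip_width: 0.3
```

```bash
python3 - <<'E'
from plan import *
import cv2
from plant import capture
plan([((-66,107,257),180,2)])
for n in("scene","top"):
    c=capture(n)
    a=c["image"][170:320,170:370] if n=="scene" else c["image"][115:245,190:370]
    cv2.imwrite(f"pics/{n}6.png",cv2.resize(a,None,fx=4,fy=4,interpolation=cv2.INTER_CUBIC))
E
```

```text
t 11.12 tcp [536.7 124.4 261.2] rpy [-3.141e+00 -2.000e-03  2.982e+00] F [ 1.1 -0.5 -0.2] w 0.3 press [-65.7  86.4 261.2]
[[0.0, 0.17, 0.03], [0.01, 0.17, 0.04]] 
  [[-0.0, -0.01, -0.0], [-0.0, -0.0, -0.0]]
max 0.17 0.01 end [539.3 144.7 257. ] [-66.3 106.8 257. ]
```

View pics/scene6.png

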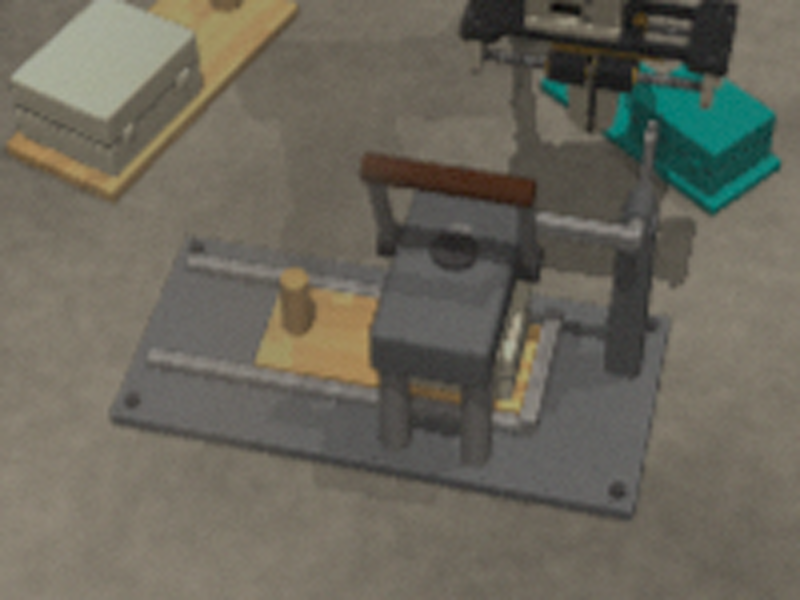

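The shut fingers are narrow (tip at (592,125) in the crop), so I use a half-width of about 6 mm. The tab is at (650,130), just to the right.

```bash
python3 - <<'E'
from plan import *
w=[]
for th,r in [(0,40),(.2,40),(.4,40),(.6,40),(.8,40),(1.0,40),(1.2,41),(1.35,41),(1.5,41)]:
    w.append(((-65,130+r*np.sin(th)-4*np.cos(th)-6,195+r*np.cos(th)+4*np.sin(th)+22),180,1 if th else 4))
plan(w)
E
```

```text
t 11.22 tcp [536.4 124.1 262.5] rpy [-3.142 -0.     2.981] F [ 0.1 -0.9  0.5] w 0.6 press [-65.9  86.1 262.5]
[[-0.0, 0.14, 0.02], [-0.01, 0.14, 0.03], [-0.0, 0.14, 0.02], [-0.0, 0.15, 0.02], [-0.0, 0.13, 0.0], [-0.0, 0.13, 0.03], [-0.0, 0.12, 0.05], [-0.0, 0.11, 0.08]] 
  [[-0.0, -0.0, -0.0], [-0.0, -0.0, -0.0], [-0.0, -0.0, -0.0], [-0.0, -0.0, -0.0], [-0.0, -0.0, -0.0], [-0.0, -0.0, -0.0], [-0.0, -0.0, -0.0], [-0.0, -0.0, -0.0]]
[[-0.0, 0.1, 0.09], [-0.0, 0.09, 0.11], [-0.0, 0.03, 0.09], [-0.0, 0.03, 0.1]] 
  [[-0.0, -0.0, -0.0], [-0.0, -0.0, -0.0], [-0.0, -0.0, -0.0], [-0.0, -0.0, -0.0]]
max 0.15 0.0 end [549.6 201.6 224.1] [-65.2 164.7 224.1]
```

>>> {"fn": "carry_out", "kwargs": {
  "xyz": [
    [0, 0.14, 0.02],
    [0, 0.14, 0.03],
    [0, 0.14, 0.02],
    [0, 0.15, 0.02],
    [0, 0.13, 0],
    [0, 0.13, 0.03]
  ],
  "dr": [
    [0, 0, 0],
    [0, 0, 0],
    [0, 0, 0],
    [0, 0, 0],
    [0, 0, 0],
    [0, 0, 0]
  ]
}}

```text
time: 11.98
tool_pos: [544.4, 173.6, 255.2]
tcp_rot: [-3.141, -0.0, 2.981]
contact_force: [0.3, -2.0, 0.4]
grip_width: 0.6
```

>>> {"fn": "carry_out", "kwargs": {
  "xyz": [
    [0, 0.12, 0.05],
    [0, 0.11, 0.08],
    [0, 0.1, 0.09],
    [0, 0.09, 0.11]
  ],
  "dr": [
    [0, 0, 0],
    [0, 0, 0],
    [0, 0, 0],
    [0, 0, 0]
  ]
}}

```text
time: 12.48
tool_pos: [548.5, 198.3, 235.2]
tcp_rot: [-3.141, 0.0, 2.981]
contact_force: [-0.9, -3.2, 1.8]
grip_width: 0.2
```

```bash
python3 - <<'E'
from plan import *
import cv2
from plant import capture
plan([((-65,165,224),180,2)])
for n in("scene","top"):
    c=capture(n)
    a=c["image"][170:320,170:370] if n=="scene" else c["image"][115:245,190:370]
    cv2.imwrite(f"pics/{n}7.png",cv2.resize(a,None,fx=4,fy=4,interpolation=cv2.INTER_CUBIC))
E
```

```text
t 12.47 tcp [548.5 198.3 235.2] rpy [-3.141  0.     2.981] F [-0.9 -3.2  1.8] w 0.2 press [-65.8 161.2 235.2]
[[-0.01, 0.03, 0.09], [-0.0, 0.03, 0.1]] 
  [[-0.0, 0.0, -0.0], [-0.0, 0.0, -0.01]]
max 0.1 0.01 end [549.6 201.7 223.8] [-65.2 164.8 223.8]
```

View pics/scene7.png

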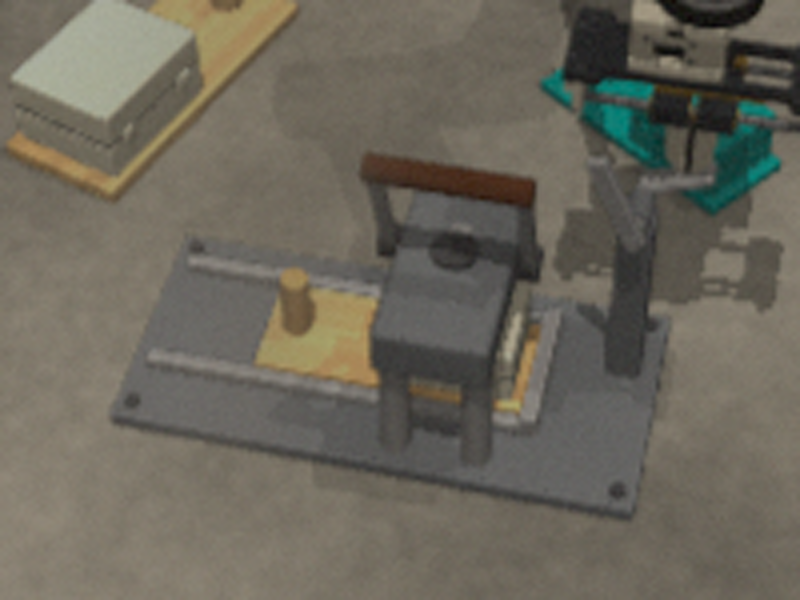

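The tab now runs from (645,185) to (710,180) and the bar is tipping up, at roughly 60–70°. I'll press on down.

>>> {"fn": "carry_out", "kwargs": {
  "xyz": [
    [0, 0.07, 0.1],
    [0, 0.06, 0.1],
    [0, 0.04, 0.06],
    [0, 0, 0]
  ],
  "dr": [
    [0, 0, 0],
    [0, 0, 0],
    [0, 0, 0],
    [0, 0, 0]
  ]
}}

```text
time: 13.08
tool_pos: [550.0, 207.5, 220.8]
tcp_rot: [-3.14, 0.001, 2.981]
contact_force: [-3.0, -4.9, 8.2]
grip_width: 0.6
```

>>> {"fn": "carry_out", "kwargs": {
  "xyz": [
    [0, 0, 0.06],
    [0, 0, 0]
  ],
  "dr": [
    [0, 0, 0],
    [0, 0, 0]
  ]
}}

```text
time: 13.32
tool_pos: [550.2, 207.6, 220.0]
tcp_rot: [3.142, 0.003, 2.981]
contact_force: [-7.9, -6.8, 22.4]
grip_width: 0.6
```

>>> {"fn": "carry_out", "kwargs": {
  "xyz": [
    [0, 0, -0.3],
    [0, 0, -0.6],
    [0, 0, -0.6],
    [0, 0, -0.5],
    [0, 0, 0]
  ],
  "dr": [
    [0, 0, 0],
    [0, 0, 0],
    [0, 0, 0],
    [0, 0, 0],
    [0, 0, 0]
  ]
}}

```text
time: 13.95
tool_pos: [550.7, 208.8, 338.4]
tcp_rot: [3.139, 0.004, 2.982]
contact_force: [-0.2, 0.4, -0.9]
grip_width: 0.5
```

```bash
python3 - <<'E'
from plan import *
import cv2
from plant import capture
print(get_obs()["joint_positions"].round(2))
plan([((-20,60,360),135,8),((45,0,360),90,8),((45,0,272),90,4)])
for n in("scene","top"):
    c=capture(n)
    a=c["image"][170:320,170:370] if n=="scene" else c["image"][115:245,190:370]
    cv2.imwrite(f"pics/{n}8.png",cv2.resize(a,None,fx=4,fy=4,interpolation=cv2.INTER_CUBIC))
E
```

```text
[ 0.23  0.41  1.17  0.    1.55 -1.18]
t 13.95 tcp [550.7 208.8 338.4] rpy [3.139 0.004 2.982] F [-0.2  0.4 -0.9] w 0.5 press [-65.2 171.9 338.4]
[[-0.09, -0.23, -0.05], [-0.12, -0.23, -0.04], [-0.14, -0.21, -0.05], [-0.16, -0.19, -0.04], [-0.17, -0.18, -0.05], [-0.2, -0.16, -0.04], [-0.2, -0.14, -0.05], [-0.23, -0.12, -0.04]] 
  [[0.0, 0.0, 0.7], [0.01, 0.01, 0.71], [0.0, -0.0, 0.7], [0.0, 0.0, 0.7], [0.01, 0.0, 0.7], [0.0, 0.01, 0.71], [0.0, -0.0, 0.7], [0.01, 0.0, 0.7]]
[[-0.18, 0.01, -0.0], [-0.19, 0.02, -0.0], [-0.17, 0.04, -0.0], [-0.18, 0.06, -0.0], [-0.16, 0.08, -0.0], [-0.16, 0.09, -0.0], [-0.15, 0.11, -0.0], [-0.14, 0.12, -0.0]] 
  [[-0.0, 0.0, 0.7], [-0.0, 0.0, 0.71], [-0.0, 0.0, 0.7], [-0.0, 0.0, 0.7], [-0.0, 0.0, 0.71], [-0.0, 0.0, 0.7], [-0.0, 0.0, 0.7], [-0.0, 0.0, 0.71]]
[[0.0, 0.0, 0.37], [0.0, 0.0, 0.36], [0.0, 0.0, 0.37], [0.0, 0.0, 0.37]] 
  [[-0.0, 0.0, -0.0], [-0.0, 0.0, -0.0], [-0.0, 0.0, -0.0], [-0.0, 0.0, -0.0]]
max 0.37 0.71 end [632.   21.4 271.8] [ 4.480e+01 -1.000e-01  2.718e+02]
```

View pics/scene8.png

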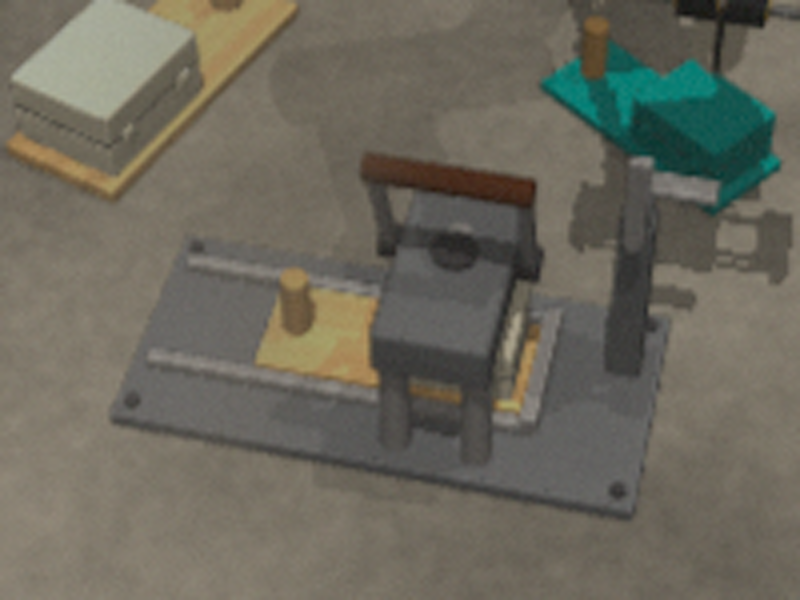

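The catch is fully open: bar upright at (640,200), tab level out to (715,190). Next, the lever grip.

>>> {"fn": "carry_out", "kwargs": {
  "xyz": [
    [-0.09, -0.23, -0.05],
    [-0.12, -0.23, -0.05],
    [-0.14, -0.21, -0.05],
    [-0.16, -0.19, -0.05],
    [-0.17, -0.18, -0.05],
    [-0.2, -0.16, -0.04],
    [-0.2, -0.14, -0.04],
    [-0.23, -0.12, -0.04]
  ],
  "dr": [
    [0, 0, 0.7],
    [0, 0, 0.7],
    [0, 0, 0.7],
    [0, 0, 0.7],
    [0, 0, 0.7],
    [0, 0, 0.7],
    [0, 0, 0.7],
    [0, 0, 0.7]
  ],
  "gripper": 1
}}

```text
time: 15.05
tool_pos: [577.1, 90.1, 356.5]
tcp_rot: [-3.139, -0.002, 2.196]
contact_force: [0.3, -0.3, 0.0]
grip_width: 76.1
```

>>> {"fn": "carry_out", "kwargs": {
  "xyz": [
    [-0.18, 0.01, 0],
    [-0.19, 0.02, 0],
    [-0.17, 0.04, 0],
    [-0.18, 0.06, 0],
    [-0.16, 0.08, 0],
    [-0.16, 0.09, 0],
    [-0.15, 0.11, 0],
    [-0.14, 0.12, 0]
  ],
  "dr": [
    [0, 0, 0.7],
    [0, 0, 0.7],
    [0, 0, 0.7],
    [0, 0, 0.7],
    [0, 0, 0.7],
    [0, 0, 0.7],
    [0, 0, 0.7],
    [0, 0, 0.7]
  ]
}}

```text
time: 16.05
tool_pos: [631.7, 21.0, 356.2]
tcp_rot: [-3.138, -0.0, 1.414]
contact_force: [0.5, -0.8, 0.0]
grip_width: 92.0
```

>>> {"fn": "carry_out", "kwargs": {
  "xyz": [
    [0, 0, 0],
    [0, 0, 0]
  ],
  "dr": [
    [0, 0, 0],
    [0, 0, 0]
  ]
}}

```text
time: 16.3
tool_pos: [631.4, 21.4, 357.4]
tcp_rot: [-3.14, -0.0, 1.419]
contact_force: [0.0, -0.0, 0.7]
grip_width: 91.7
```

```bash
python3 - <<'E'
from plan import *
import cv2
from plant import capture
plan([((45,0,275),90,5)])
c=capture("wrist");cv2.imwrite("pics/w9.png",c["image"])
E
```

```text
t 16.3 tcp [631.4  21.4 357.4] rpy [-3.14  -0.     1.419] F [ 0.  -0.   0.7] w 91.7 press [ 4.420e+01 -2.000e-01  3.574e+02]
[[0.0, 0.0, 0.27], [0.0, 0.01, 0.28], [0.0, -0.0, 0.27], [0.0, 0.0, 0.28], [0.0, 0.0, 0.27]] 
  [[-0.0, -0.0, 0.01], [-0.01, -0.0, 0.01], [0.0, -0.0, 0.02], [-0.0, -0.0, 0.01], [-0.0, -0.0, 0.01]]
max 0.28 0.02 end [631.9  21.4 275.2] [ 4.470e+01 -2.000e-01  2.752e+02]
```

View pics/w9.png

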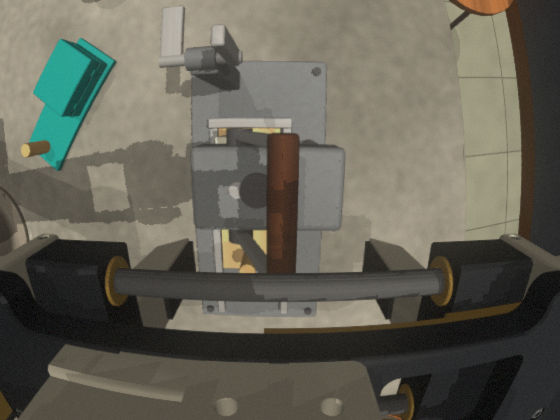

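The bar runs down column 282, centred between the open pads. I'll descend and close.

>>> {"fn": "carry_out", "kwargs": {
  "xyz": [
    [0, 0, 0.27],
    [0, 0, 0.28],
    [0, 0, 0.27],
    [0, 0, 0.28],
    [0, 0, 0.27],
    [0, 0, 0]
  ],
  "dr": [
    [0, 0, 0.01],
    [0, 0, 0.01],
    [0, 0, 0.01],
    [0, 0, 0.01],
    [0, 0, 0.01],
    [0, 0, 0]
  ]
}}

```text
time: 17.1
tool_pos: [630.9, 21.6, 275.1]
tcp_rot: [-3.139, 0.0, 1.412]
contact_force: [0.0, -0.3, 0.6]
grip_width: 91.9
```

>>> {"fn": "carry_out", "kwargs": {
  "xyz": [
    [0, 0, 0],
    [0, 0, 0],
    [0, 0, 0],
    [0, 0, 0],
    [0, 0, 0],
    [0, 0, 0],
    [0, 0, 0]
  ],
  "dr": [
    [0, 0, 0],
    [0, 0, 0],
    [0, 0, 0],
    [0, 0, 0],
    [0, 0, 0],
    [0, 0, 0],
    [0, 0, 0]
  ],
  "gripper": -1
}}

```text
time: 17.98
tool_pos: [631.7, 21.1, 276.3]
tcp_rot: [-3.142, -0.0, 1.41]
contact_force: [-0.5, 0.4, -0.3]
grip_width: 26.4
```

```bash
python3 - <<'E'
from plan import *
dz=get_obs()["tool_pos"][2]-272;dz=3
w=[]
for q in np.linspace(0,1.40,16)[1:]:
    a=q-.35; w.append(((-130*np.sin(a),0,150+130*np.cos(a)+dz),90,1))
plan(w)
E
```

```text
t 17.98 tcp [631.7  21.1 276.3] rpy [-3.142 -0.     1.41 ] F [-0.5  0.4 -0.3] w 26.4 press [ 44.6  -0.5 276.3]
[[0.01, -0.19, -0.04], [-0.0, -0.2, -0.04], [-0.0, -0.2, -0.03], [-0.0, -0.2, -0.0], [-0.0, -0.21, 0.01], [-0.0, -0.2, 0.04], [-0.0, -0.19, 0.05], [-0.0, -0.19, 0.07]] 
  [[-0.0, -0.0, -0.0], [-0.0, -0.0, -0.0], [-0.0, -0.0, -0.0], [-0.0, -0.0, -0.0], [-0.0, -0.0, -0.0], [-0.0, -0.0, -0.0], [-0.0, -0.0, -0.0], [-0.0, -0.0, -0.0]]
[[-0.0, -0.18, 0.08], [-0.0, -0.18, 0.11], [-0.0, -0.16, 0.12], [-0.0, -0.15, 0.13], [-0.0, -0.14, 0.15], [-0.0, -0.12, 0.16], [-0.0, -0.11, 0.17]] 
  [[-0.0, -0.0, -0.0], [-0.0, -0.0, -0.0], [-0.0, -0.0, -0.0], [-0.0, -0.0, -0.0], [-0.0, -0.0, -0.0], [-0.0, -0.0, -0.0], [-0.0, -0.0, -0.0]]
max 0.21 0.0 end [476.6  46.8 217.5] [-1.126e+02  2.000e-01  2.175e+02]
```

Not yet closed (26 mm), so I'll wait a little.

>>> {"fn": "carry_out", "kwargs": {
  "xyz": [
    [0, 0, 0],
    [0, 0, 0],
    [0, 0, 0],
    [0, 0, 0]
  ],
  "dr": [
    [0, 0, 0],
    [0, 0, 0],
    [0, 0, 0],
    [0, 0, 0]
  ]
}}

```text
time: 18.48
tool_pos: [631.9, 21.1, 276.5]
tcp_rot: [3.141, -0.0, 1.41]
contact_force: [3.1, -0.7, -0.1]
grip_width: 21.3
```

>>> {"fn": "carry_out", "kwargs": {
  "xyz": [
    [0, -0.2, -0.05],
    [0, -0.2, -0.04],
    [0, -0.2, -0.03],
    [0, -0.2, 0]
  ],
  "dr": [
    [0, 0, 0],
    [0, 0, 0],
    [0, 0, 0],
    [0, 0, 0]
  ]
}}

```text
time: 18.98
tool_pos: [583.4, 29.0, 283.8]
tcp_rot: [3.141, -0.0, 1.411]
contact_force: [2.5, 0.5, 1.9]
grip_width: 21.1
```

```bash
cat > lev.py <<'E'
from plan import *
import sys
q0,n=float(sys.argv[1]),int(sys.argv[2])
t=topress(get_obs()["tool_pos"]);g=t-[0,0,3];d=g-[0,0,150]
print("lever est",np.arctan2(-d[0],d[2])+.35,"radius",np.hypot(d[0],d[2]))
q=np.arctan2(-d[0],d[2])+.35
plan([((-130*np.sin(a-.35),t[1],153+130*np.cos(a-.35)),90,1) for a in np.linspace(q,q0,n+1)[1:]])
E
python3 lev.py 1.4 11
```

```text
lever est 0.3834672263984957 radius 130.8304442931837
t 18.98 tcp [583.4  29.  283.8] rpy [ 3.141 -0.     1.411] F [2.5 0.5 1.9] w 21.1 press [ -4.4  -0.3 283.8]
[[-0.0, -0.2, 0.03], [-0.0, -0.2, 0.03], [-0.0, -0.19, 0.06], [-0.0, -0.19, 0.07], [-0.0, -0.18, 0.08], [-0.0, -0.17, 0.11], [-0.0, -0.16, 0.11], [-0.0, -0.15, 0.14]] 
  [[0.0, -0.0, -0.0], [0.0, -0.0, -0.0], [0.0, -0.0, -0.0], [0.0, -0.0, -0.0], [0.0, -0.0, -0.0], [0.0, -0.0, -0.0], [0.0, -0.0, -0.0], [0.0, -0.0, -0.0]]
[[-0.0, -0.14, 0.14], [-0.0, -0.12, 0.16], [-0.0, -0.11, 0.17]] 
  [[0.0, -0.0, -0.0], [0.0, -0.0, -0.0], [0.0, -0.0, -0.0]]
max 0.2 0.0 end [476.2  46.4 217.7] [-1.130e+02 -2.000e-01  2.177e+02]
```

Gripped (21.1 mm), and the lever moves freely. I'll carry on around the arc.

>>> {"fn": "carry_out", "kwargs": {
  "xyz": [
    [0, -0.2, 0.02],
    [0, -0.2, 0.03],
    [0, -0.19, 0.05],
    [0, -0.19, 0.07],
    [0, -0.18, 0.08]
  ],
  "dr": [
    [0, 0, 0],
    [0, 0, 0],
    [0, 0, 0],
    [0, 0, 0],
    [0, 0, 0]
  ]
}}

```text
time: 19.6
tool_pos: [526.8, 38.3, 267.7]
tcp_rot: [-3.141, -0.001, 1.411]
contact_force: [7.0, 2.1, -6.8]
grip_width: 21.2
```

```bash
python3 lev.py 1.4 6
```

```text
lever est 0.8439580775411711 radius 130.22878161608793
t 19.6 tcp [526.8  38.3 267.7] rpy [-3.141e+00 -1.000e-03  1.411e+00] F [ 7.   2.1 -6.8] w 21.2 press [-6.170e+01 -1.000e-01  2.677e+02]
[[-0.0, -0.17, 0.11], [-0.0, -0.16, 0.12], [-0.0, -0.15, 0.13], [-0.0, -0.14, 0.15], [-0.0, -0.12, 0.15], [-0.0, -0.11, 0.17]] 
  [[-0.0, -0.0, -0.0], [-0.0, -0.0, -0.0], [-0.0, -0.0, -0.0], [-0.0, -0.0, -0.0], [-0.0, -0.0, -0.0], [-0.0, -0.0, -0.0]]
max 0.17 0.0 end [476.4  46.5 217.9] [-1.128e+02 -1.000e-01  2.179e+02]
```

>>> {"fn": "carry_out", "kwargs": {
  "xyz": [
    [0, -0.17, 0.11],
    [0, -0.16, 0.12],
    [0, -0.15, 0.13],
    [0, -0.14, 0.15]
  ],
  "dr": [
    [0, 0, 0],
    [0, 0, 0],
    [0, 0, 0],
    [0, 0, 0]
  ]
}}

```text
time: 20.1
tool_pos: [491.1, 44.2, 237.9]
tcp_rot: [3.139, -0.001, 1.41]
contact_force: [8.5, 1.9, -0.1]
grip_width: 21.2
```

```bash
python3 lev.py 1.4 3
```

```text
lever est 1.2065207359697547 radius 129.59529474703626
t 20.1 tcp [491.1  44.2 237.9] rpy [ 3.139e+00 -1.000e-03  1.410e+00] F [ 8.5  1.9 -0.1] w 21.2 press [-97.9   0.  237.9]
[[-0.0, -0.09, 0.1], [-0.0, -0.08, 0.12], [-0.0, -0.08, 0.12]] 
  [[0.02, -0.01, -0.0], [0.0, 0.0, -0.0], [0.0, 0.0, -0.0]]
max 0.12 0.02 end [476.3  46.6 217.5] [-112.9    0.   217.5]
```

>>> {"fn": "carry_out", "kwargs": {
  "xyz": [
    [0, -0.09, 0.11],
    [0, -0.08, 0.12],
    [0, 0, 0]
  ],
  "dr": [
    [0, 0, 0],
    [0, 0, 0],
    [0, 0, 0]
  ]
}}

```text
time: 20.48
tool_pos: [481.1, 45.9, 224.1]
tcp_rot: [3.139, -0.001, 1.41]
contact_force: [6.2, 3.0, 1.8]
grip_width: 21.3
```

```bash
python3 lev.py 1.4 2
```

```text
lever est 1.3386741762746803 radius 129.3385700709354
t 20.48 tcp [481.1  45.9 224.1] rpy [ 3.139e+00 -1.000e-03  1.410e+00] F [6.2 3.  1.8] w 21.3 press [-108.     0.   224.1]
[[-0.0, -0.05, 0.05], [-0.0, -0.03, 0.06]] 
  [[0.02, -0.01, -0.01], [-0.0, 0.0, 0.0]]
max 0.06 0.02 end [476.4  46.6 217.5] [-112.8    0.   217.5]
```

>>> {"fn": "carry_out", "kwargs": {
  "xyz": [
    [0, -0.04, 0.05],
    [0, -0.03, 0.06],
    [0, 0, 0]
  ],
  "dr": [
    [0, 0, 0],
    [0, 0, 0],
    [0, 0, 0]
  ]
}}

```text
time: 20.85
tool_pos: [477.7, 46.4, 218.4]
tcp_rot: [3.137, -0.001, 1.41]
contact_force: [6.6, 2.2, 4.0]
grip_width: 21.2
```

>>> {"fn": "carry_out", "kwargs": {
  "xyz": [
    [0, -0.03, 0.06],
    [0, 0, 0.02],
    [0, 0, 0]
  ],
  "dr": [
    [0, 0, 0],
    [0, 0, 0],
    [0, 0, 0]
  ]
}}

```text
time: 21.22
tool_pos: [477.0, 46.6, 216.7]
tcp_rot: [3.132, -0.001, 1.41]
contact_force: [1.3, 1.8, 25.2]
grip_width: 21.1
```

```bash
python3 lev.py 1.4 2;python3 - <<'E'
import cv2
from plan import *
from plant import capture
for n in("scene","top"):
    c=capture(n)
    a=c["image"][170:320,170:370] if n=="scene" else c["image"][115:245,190:370]
    cv2.imwrite(f"pics/{n}10.png",cv2.resize(a,None,fx=4,fy=4,interpolation=cv2.INTER_CUBIC))
E
```

```text
lever est 1.4044243856339027 radius 128.99803727945195
t 21.23 tcp [477.   46.6 216.7] rpy [ 3.132e+00 -1.000e-03  1.410e+00] F [ 1.3  1.8 25.2] w 21.1 press [-1.122e+02  1.000e-01  2.167e+02]
[[0.0, -0.01, -0.01], [0.0, 0.0, -0.01]] 
  [[0.07, -0.01, -0.0], [-0.0, 0.0, -0.0]]
max 0.01 0.07 end [476.4  46.7 217.9] [-1.128e+02  1.000e-01  2.179e+02]
```

View pics/scene10.png

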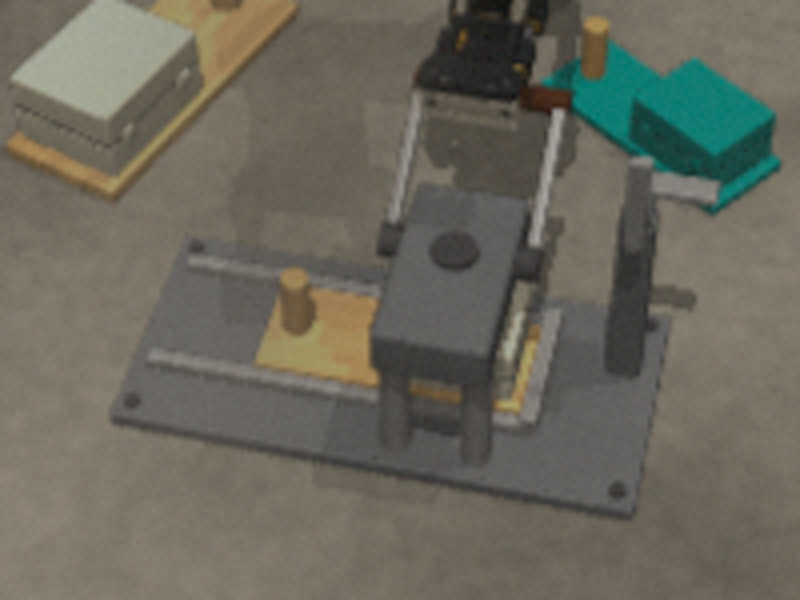

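The lever is at its stop. The vertical force jumped to 25 N, the board is still home with its peg at (295,270), and the catch bar is upright. I'll settle briefly and hand in.

>>> {"fn": "carry_out", "kwargs": {
  "xyz": [
    [0, 0, 0],
    [0, 0, 0],
    [0, 0, 0],
    [0, 0, 0]
  ],
  "dr": [
    [0, 0, 0],
    [0, 0, 0],
    [0, 0, 0],
    [0, 0, 0]
  ]
}}

```text
time: 21.82
tool_pos: [477.0, 46.6, 216.7]
tcp_rot: [3.132, -0.001, 1.41]
contact_force: [0.1, 2.2, 25.6]
grip_width: 20.9
```

```bash
python3 lev.py 1.4 1|head -2; python3 -c "
from plant import *
print(close_job())"
```

```text
lever est 1.404433143377695 radius 128.99826567471044
t 21.82 tcp [477.   46.6 216.7] rpy [ 3.132e+00 -1.000e-03  1.410e+00] F [ 0.1  2.2 25.6] w 20.9 press [-1.122e+02  1.000e-01  2.167e+02]
the job is handed in; nothing more can be done
None
```

The whole task is done and handed in at about 22 s, with the gripper still holding the lever down. The hand-in reported no verdict.

- **Board:** I pushed it by its peg with shut fingers until it met the end stop, where the push force jumped to about 37 N. In the image the peg was within half a pixel of its home place, and the board looked unmoved in the last picture.
- **Catch:** I tipped the tab over to its stop, where the fingertips stood at its level height. The last picture shows the bar upright and the tab level.
- **Lever:** I gripped it by the wooden bar and pulled it around its arc to the stop. The final estimate from the tool position is 1.40 rad, with about 25 N of vertical force on the tool and 21 mm between the fingers on the 22 mm bar.

No check failed or disagreed. The foot's force on the mould could not be measured directly; I infer it from the lever being at its stop. The mug, bowl and jar were not measured again at the end, but the arm never worked near them.

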